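# Stack the loaded game-block totes without nesting them

### The job

The game session is over: lift the blue tote off the sloping rack and stack it squarely on the white one, then stack the green tote on the blue one. The totes are full, so each must be turned with its red end over the plain end of the tote below, so that it sits up on the ledges, level and fully down, instead of nesting into the blocks. Set them down without dropping or tipping them, leave the white tote where it stands, and do not disturb the other things on the table.

Things in the scene. Friction and masses are not known exactly. Their poses are not given: they have to be found in the camera images.
- base_center (a point): White stack-nest tote full of wooden blocks, loose, upright on the table, turned any way: 150 (x) x 66 (y) x 72 mm high (z), rim walls 4 mm. Point: its middle, 36 mm above the underside; x points to its red end, z up. Upright collar, 66 wide outside (the part to grip across), from 32 to 72 mm above the underside; the body below it is 50 wide, 134 long. 0.45 kg
- blue_center (a point): Blue tote, same shape and size as the white one, 0.2 to 0.4 kg. Point: its middle, 36 mm above its underside; x points to its red end, z out of its open top. Starts loose in one of the two bays of the sloping rack, its length along the slope, tilted 28 degrees with it, red end up or down the slope
- green_center (a point): Green tote, same shape and size as the white one, 0.2 to 0.4 kg. Point: its middle, 36 mm above its underside; x points to its red end, z out of its open top. Starts loose in one of the two bays of the sloping rack, its length along the slope, tilted 28 degrees with it, red end up or down the slope
- base_mark (a point): Middle of the outer face of the white tote's red end, 75 mm along x from its middle. All totes alike: black ledges inside, 8 mm below the rim. A tote set red end over plain end rests on them, 64 mm above the one below, let 8 mm into its rim with 4 mm play all round; red over red it sinks 28 mm deeper and nests
- blue_mark (a point): Middle of the outer face of the blue tote's red end, 75 mm along x from its middle
- green_mark (a point): Middle of the outer face of the green tote's red end, 75 mm along x from its middle
- rack: Fixed plywood rack, 250 (its x) x 160 mm (its y): a board rising 28 degrees towards its y, from 15 mm at the low front to 95 mm at the back. Origin under its middle. Two bays, centre lines 65 mm either side of the middle along x, with 10 mm side rails and a 14 mm stop at the low end. The totes' collars stand clear above the rails, 64 mm apart
- mug: White china mug, 76 across, 82 mm high, handle at its side; origin under its middle. Stands close beside the white tote
- case: Black spectacle case, 150 x 56 x 34 mm high, length along x; origin under its middle. Lies close beside the white tote
- bottle: Tall steel drinking flask with black cap, 66 across, 210 mm high; origin under its middle. Stands beside the rack
- jar: Blue ceramic jar with red lid, 76 across, 110 mm high; origin under its middle
- cards: Red box of cards, 95 x 65 x 40 mm high; origin under its middle
- cup: Dark wooden dice cup, 72 across, 85 mm high; origin under its middle. Stands beside the rack
Things that resemble listed ones, but are neither listed nor needed, are in the scene too. What is shaped like the part that bears blue_center but yellow is not meant. Leave any yellow look-alike of the part that bears green_center alone.

How it is judged:
By the outcome, as a careful person would: the job done as asked, in the order asked, and still so for the second after the job is handed in, with the robot touching nothing.
It also fails if it takes over 59 s, if anything falls off the work surface, if the arm or the gripper's body presses on something with over 40 N, if the wrist force passes 120 N, or if a joint passes its speed limit or range.

### The arm

A 6-joint arm with a two-finger parallel gripper is mounted at the origin on the work surface. World frame = base frame: x ahead of the robot, y to its left, z up, the work surface at z = 0. Lengths are in m, angles in rad, forces in N, time in s.
With the tool pointing down it reaches from about 0.275 to 0.875 m from the base axis. Payload 12.5 kg.
Tool frame: the origin (TCP) lies midway between the tips of the shut fingers; the grasp point (between the pads) lies bot.grasp_offset behind it (bot.grasp_offset is the distance from the TCP to the grasp point, in m); z points along the fingers, y is the direction in which the jaws open and shut (so a half turn about z gives the same grasp; the last joint's range is limited). The gripper opens to 85 mm and grips with 20 to 120 N. Pads are 22 mm wide; open, the fingers measure 114 mm over their backs; the gripper's body (76 mm by 85 mm) begins 54 mm behind the grasp point. The pads swing forward as they close: fully open they stand 13 mm farther back than shut.
Start: joints at [1.064, 0.351, 1.652, -0, 1.139, -0.085], TCP at [0.225, 0.502, 0.231] pointing down, gripper open.
Joint ranges: [-2.75, 2.75], [-0.79, 2.1], [0.01, 2.65], [-1.57, 4.71], [0.07, 3.14], [-2.87, 2.87]. Speed limits (rad/s): [2.22, 2.22, 2.79, 3.14, 3.14, 3.14].

### API

Orientations are given as a unit quaternion [x, y, z, w].
In Python, from workcell import monitor, grab_frame, job, search_frame, masks_of, place_of, bot gives the robot as it stands. The module is installed in compiled form; this text tells all that it offers.
- The arm moves only by the tool arm_command, never from a script. Its argument "motion" is a list that holds one entry, the list of rows, each a list of 6 numbers: the shift along the tool's x, y, z in mm, then the turn, a rotation vector about the tool's x, y, z in degrees. A call has 1 to 8 rows; each row is the pose to reach, as a shift and turn from the pose commanded when the call began, along the tool's axes at that moment; what a row does not reach only later rows make up. A row lasts 1/8 s, in which the tool goes at most 62.5 mm and 10.7 degrees, less where a joint would pass 70% of its speed; a pose out of reach is approached as far as the arm can. A call with a gripper value outside its range is refused whole. "claw" is the finger opening in mm, from 0 to 85.4, set as the call begins (left out, the last holds). The fingers move at their own pace and stop on an object; "squeeze" is the grip in N (left out, the last holds). Time passes only in rows, so rows that repeat a pose let the fingers close. It gives the time, the measured TCP pose, the force and the opening at its end, in the units of the state.
- monitor.state(): the state, without advancing time (a new reading comes with each control period).
- grab_frame(name): name is "scene" or "side" or "wrist"; returns a dict with "pixels" (400x640x3 uint8, blue, green, red), "z_map" (400x640 float32, m along the optical axis (not along the pixel's ray), 0 where there is no reading), "fx", "fy", "cx", "cy" (pixels), "R" (3x3) and "t" (3): a world point X has camera coordinates R X + t. Camera axes: x right, y down, z forward; pixel columns grow to the right and rows downward; lengths in m; the calibration is good to about 2 mm. A picture is of the moment at which its call begins.
- job.finish_job(): hands the job in, once; it reports no verdict.
Trained networks look in a picture, given as the dict that the camera call returned (one of the last four; its "shot" number tells which), for a name from the list of things; names that differ only in an ending like _2 or _b are one class to them, and where a whole thing is asked for, a point or a joint stands for the part that bears it (a point fixed in the world has none). Each returns a list of dicts, best first, with "score" (0 to 1); they miss things now and then, are a little off and sometimes report something else, mostly with a low value. They report only what shows in the picture. A call takes as long as a camera call. They do not tell look-alikes from the thing itself.
- search_frame(picture, target): "centre" ([column, row] in pixels, amid what is visible of it).
- masks_of(picture, target): "region" (400x640 bool, what is visible of it) and "centre" ([column, row] in pixels, amid what is visible of it).
- place_of(picture, target): "centre" ([column, row] in pixels: a listed point, or the origin of a listed thing).
The state is a dict: "time_s": time; "qpos": joint angles; "dq": joint speeds; "joint_efforts": joint torques, N m; "tcp_pos": TCP position; "ee_rot": TCP orientation; "force": force on the tool from outside, world axes, zero at the start; "wrist_torque": the same for the moment, N m; "finger_gap": finger opening in m.
Only numpy, scipy, OpenCV 4.12 (cv2) and the standard library are available. Lean on these libraries where they do the work, as an engineer would, in place of code of your own. Each camera call takes 0.05 s, during which the arm holds its last target. There are 200 camera calls.

## Working session

There is one attempt and no reset: what is moved stays moved. The work goes in short steps, Python scripts to look and compute and a tool call to move; the robot and the scene stay as the last step left them, time stands still between calls to the robot, and variables do not carry over. Pictures are saved under pics/ and viewed, about 8 in all and at most 12, crops included, and the job is handed in when it is done.

Besides the shell and the picture viewer there is one more tool, called after ">>>" in YAML: its name, and indented under it one key for each argument. arm_command: Moves the arm, as the interface text tells. Its arguments: {"type":"object","properties":{"motion":{"type":"array"},"claw":{"type":"number"},"squeeze":{"type":"number"}},"required":["motion"]}

```bash
mkdir -p pics; cat > h.py <<'E'
import numpy as np, cv2, json
from scipy.spatial.transform import Rotation as Rn
from workcell import monitor, grab_frame, job, search_frame, masks_of, place_of, bot
def cloud(f):
    z=f["z_map"]; v,u=np.mgrid[0:400,0:640]
    c=np.stack([(u-f["cx"])/f["fx"]*z,(v-f["cy"])/f["fy"]*z,z],-1)
    w=(c-f["t"])@f["R"]; w[z==0]=np.nan; return w
def ray(f,px):
    d=np.array([(px[0]-f["cx"])/f["fx"],(px[1]-f["cy"])/f["fy"],1.])@f["R"]
    return -np.array(f["t"])@f["R"],d/np.linalg.norm(d)
def proj(f,X):
    c=f["R"]@np.array(X)+f["t"]; return [c[0]/c[2]*f["fx"]+f["cx"],c[1]/c[2]*f["fy"]+f["cy"]]
def tri(a,b):
    (o1,d1),(o2,d2)=a,b
    A=np.stack([d1,-d2],1); s=np.linalg.lstsq(A,o2-o1,rcond=None)[0]
    p,q=o1+s[0]*d1,o2+s[1]*d2; return (p+q)/2,np.linalg.norm(p-q)
E
python3 - <<'E'
from h import *
np.set_printoptions(precision=3,suppress=True)
s=monitor.state(); print(s["tcp_pos"],s["ee_rot"],s["finger_gap"],bot.grasp_offset,s["time_s"])
F={n:grab_frame(n) for n in("scene","side")}
for n,f in F.items():
    cv2.imwrite(f"pics/{n}0.png",f["pixels"]); np.savez(f"/tmp/{n}0.npz",**f)
T="base_center blue_center green_center base_mark blue_mark green_mark rack mug case bottle jar cards cup".split()
for t in T:
    P={n:place_of(f,t)[:4] for n,f in F.items()}
    print(t,{n:[(np.round(p["centre"]).tolist(),round(p["score"],2)) for p in L] for n,L in P.items()})
    for a in P["scene"]:
        for b in P["side"]:
            X,e=tri(ray(F["scene"],a["centre"]),ray(F["side"],b["centre"]))
            if e<.012: print("   ",X,round(e,4))
E
```

```text
[0.225 0.502 0.231] [ 0.209  0.978 -0.001 -0.   ] 0.08547132950757573 0.0187 0.0
base_center {'scene': [([301.0, 219.0], 0.83)], 'side': [([334.0, 229.0], 0.82)]}
    [ 0.526 -0.098  0.042] 0.0058
blue_center {'scene': [([320.0, 171.0], 0.92), ([373.0, 174.0], 0.89)], 'side': [([263.0, 238.0], 0.86), ([253.0, 182.0], 0.66)]}
    [0.463 0.283 0.068] 0.0051
green_center {'scene': [([389.0, 191.0], 0.74), ([445.0, 191.0], 0.59)], 'side': []}
base_mark {'scene': [([298.0, 208.0], 0.91)], 'side': [([318.0, 235.0], 0.67)]}
    [ 0.467 -0.08   0.041] 0.0
blue_mark {'scene': [([384.0, 161.0], 0.71), ([304.0, 170.0], 0.67)], 'side': [([236.0, 166.0], 0.88), ([256.0, 249.0], 0.7)]}
    [0.447 0.35  0.114] 0.0105
    [0.275 0.042 0.027] 0.0025
green_mark {'scene': [([375.0, 200.0], 0.93), ([446.0, 179.0], 0.59), ([356.0, 161.0], 0.55)], 'side': [([288.0, 180.0], 0.76)]}
rack {'scene': [], 'side': [([262.0, 184.0], 0.83)]}
mug {'scene': [([268.0, 219.0], 0.78), ([300.0, 218.0], 0.47), ([359.0, 164.0], 0.23), ([402.0, 232.0], 0.15)], 'side': [([236.0, 165.0], 0.75), ([335.0, 265.0], 0.6), ([311.0, 160.0], 0.37)]}
    [0.758 0.253 0.015] 0.0097
case {'scene': [([323.0, 229.0], 0.6)], 'side': [([333.0, 214.0], 0.86)]}
    [ 0.595 -0.031  0.011] 0.0081
bottle {'scene': [([404.0, 231.0], 0.79)], 'side': [([309.0, 161.0], 0.76), ([258.0, 182.0], 0.3)]}
jar {'scene': [([358.0, 251.0], 0.62)], 'side': [([340.0, 184.0], 0.62)]}
    [ 0.745  0.059 -0.002] 0.0073
cards {'scene': [([199.0, 278.0], 0.54)], 'side': [([448.0, 305.0], 0.82)]}
    [ 0.581 -0.56  -0.001] 0.0005
cup {'scene': [([357.0, 163.0], 0.64), ([202.0, 281.0], 0.23)], 'side': [([223.0, 212.0], 0.66)]}
    [ 0.31   0.298 -0.01 ] 0.0021
```

```bash
python3 - <<'E'
import cv2
a=cv2.imread("pics/scene0.png")[120:300,170:490]
b=cv2.imread("pics/side0.png")[130:310,190:510]
import numpy as np
cv2.imwrite("pics/both.png",np.vstack([cv2.resize(x,None,fx=1.66,fy=1.66,interpolation=cv2.INTER_CUBIC) for x in(a,b)]))
E
```

```text
(no output)
```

View pics/both.png

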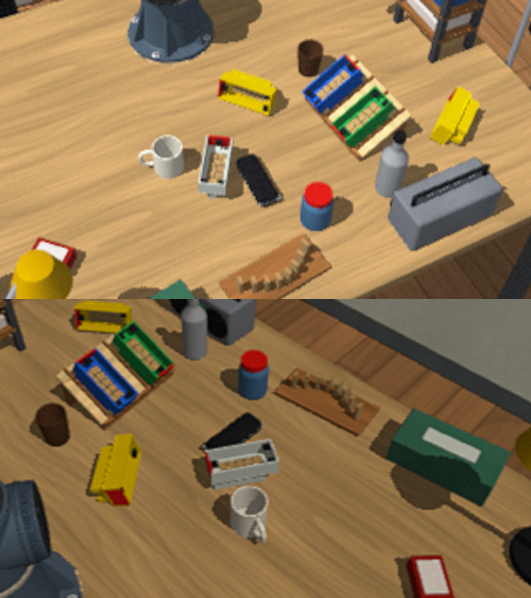

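Top panel (scene camera): the blue tote is at about (371,171) with its red end at (384,161), the green one at (389,191) with red at (375,200), and the white one at (299,219) with red towards the robot at (300,206). The yellow look-alikes are at (320,175) and (445,190); they lie on the table, not in the rack, so I leave them. Next I'll measure with depth.

```bash
python3 - <<'E'
from h import *
np.set_printoptions(precision=3,suppress=True)
F={n:dict(np.load(f"/tmp/{n}0.npz")) for n in("scene","side")}
for n,f in F.items():
    w=cloud(f); hsv=cv2.cvtColor(f["pixels"],cv2.COLOR_BGR2HSV); H,S,V=hsv[...,0],hsv[...,1],hsv[...,2]
    print(n,"cam",-f["t"]@f["R"],"table z",np.nanmedian(w[...,2]))
    roi=(w[...,0]>.3)&(w[...,0]<.75)&(w[...,1]>-.25)&(w[...,1]<.5)&(w[...,2]>.01)
    M={"blue":(H>100)&(H<130)&(S>120),"green":(H>50)&(H<90)&(S>90),"red":((H<6)|(H>174))&(S>150)}
    for k,m in M.items():
        nl,L,st,c=cv2.connectedComponentsWithStats((m&roi).astype(np.uint8))
        for i in range(1,nl):
            if st[i,4]<12: continue
            p=w[L==i]; print(k,st[i,4],np.round(c[i]),p.mean(0),p.min(0),p.max(0))
f=grab_frame("wrist"); np.savez("/tmp/w0.npz",**f); cv2.imwrite("pics/w0.png",f["pixels"]); print("wrist cam",-f["t"]@f["R"],f["R"],f["fx"])
w=cloud(f);print(np.nanmin(w,(0,1)),np.nanmax(w,(0,1)))
E
```

```text
scene cam [ 1.665 -0.611  1.708] table z -0.2662460045000385
blue 472 [371. 171.] [0.46  0.273 0.093] [0.414 0.194 0.026] [0.504 0.348 0.149]
blue 12 [352. 246.] [0.743 0.024 0.05 ] [0.738 0.022 0.016] [0.749 0.027 0.081]
green 473 [389. 190.] [0.589 0.286 0.094] [0.546 0.211 0.023] [0.63  0.357 0.155]
red 14 [374. 200.] [0.585 0.217 0.065] [0.544 0.202 0.017] [0.621 0.239 0.093]
red 51 [302. 204.] [ 0.47  -0.064  0.06 ] [ 0.45  -0.087  0.038] [ 0.488 -0.043  0.078]
red 86 [359. 234.] [0.738 0.057 0.11 ] [0.719 0.027 0.083] [0.75  0.09  0.119]
side cam [-0.095 -0.635  1.107] table z -0.0007477519281996701
blue 502 [253. 180.] [0.454 0.266 0.091] [0.416 0.188 0.026] [0.493 0.339 0.15 ]
blue 225 [341. 181.] [0.724 0.038 0.052] [0.709 0.014 0.01 ] [0.75  0.077 0.09 ]
green 488 [274. 162.] [0.582 0.285 0.094] [0.546 0.2   0.022] [0.671 0.462 0.151]
red 24 [242. 164.] [0.452 0.324 0.14 ] [0.428 0.316 0.095] [0.481 0.376 0.15 ]
red 110 [341. 169.] [0.733 0.049 0.107] [0.716 0.021 0.086] [0.75  0.084 0.116]
red 20 [289. 174.] [0.589 0.206 0.073] [0.567 0.198 0.055] [0.619 0.22  0.082]
red 26 [315. 229.] [ 0.47  -0.063  0.057] [ 0.458 -0.083  0.032] [ 0.484 -0.042  0.076]
wrist cam [0.165 0.531 0.374] [[ 0.41   0.912 -0.   ]
 [ 0.879 -0.395  0.268]
 [ 0.244 -0.11  -0.963]] 284.30115602005816
[-0.102 -0.126 -0.759] [0.733 1.677 0.336]
```

```bash
cat >> h.py <<'E'
def frame(xdir,zdir):
    z=np.array(zdir,float); z/=np.linalg.norm(z); x=np.array(xdir,float); x-=z*(x@z); x/=np.linalg.norm(x)
    return np.stack([x,np.cross(z,x),z],1)
def plan(P,R,s=None):
    s=s or monitor.state(); R0=Rn.from_quat(s["ee_rot"]).as_matrix()
    return np.round(np.r_[R0.T@(np.array(P)-s["tcp_pos"])*1e3, Rn.from_matrix(R0.T@R).as_rotvec(degrees=True)],1)
E
python3 - <<'E'
from h import *
print(plan([.51,.25,.30],frame([0,1,0],[0,0,-1])))
f=dict(np.load("/tmp/scene0.npz")); w=cloud(f)
# tall things near the rack
m=(w[...,2]>.12)&(w[...,0]>.3)&(w[...,0]<.9)&(w[...,1]>0)&(w[...,1]<.6)
nl,L,st,c=cv2.connectedComponentsWithStats(m.astype(np.uint8))
for i in range(1,nl):
    if st[i,4]>15: p=w[L==i];print(c[i],p.min(0),p.max(0))
E
```

```text
[-363.  -113.1  -68.7    0.    -0.    65.8]
[379.24369748 160.31092437] [0.4143673  0.26980215 0.12030224] [0.49504848 0.34642738 0.15926269]
[398.04098361 179.98360656] [0.54633475 0.28398134 0.12025514] [0.62379368 0.3556685  0.15501477]
[408.31320755 211.22264151] [0.72546667 0.23244629 0.12045791] [0.78498535 0.29649633 0.22120922]
[438.02423263 230.5266559 ] [0.82998225 0.20914265 0.12003397] [0.89996599 0.44654574 0.16845609]
```

>>> arm_command:
  motion:
    - [[-60,-20,-60,0,0,10],[-120,-40,-69,0,0,20],[-180,-56,-69,0,0,30],[-235,-74,-69,0,0,40],[-290,-90,-69,0,0,50],[-345,-107,-69,0,0,60],[-363,-113,-69,0,0,66],[-363,-113,-69,0,0,66]]

```text
time_s: 2.45
tcp_pos: [0.511, 0.2489, 0.3]
ee_rot: [0.709, 0.705, -0.0, -0.0]
force: [-0.1, 0.3, -0.2]
finger_gap: 0.0856
```

```bash
cat > rack.py <<'E'
from h import *
np.set_printoptions(precision=3,suppress=True)
import sys
s=monitor.state(); print(s["tcp_pos"],s["ee_rot"],s["time_s"],s["force"])
f=grab_frame("wrist"); np.savez(f"/tmp/{sys.argv[1]}.npz",**f); cv2.imwrite(f"pics/{sys.argv[1]}.png",f["pixels"])
print("cam",-f["t"]@f["R"])
for t in sys.argv[2:]:
    print(t,[(np.round(p["centre"],1).tolist(),round(p["score"],2)) for p in place_of(f,t)])
E
python3 rack.py w1 blue_center blue_mark green_center green_mark rack base_center base_mark
```

```text
[0.511 0.249 0.3  ] [ 0.709  0.705 -0.    -0.   ] 2.45 [-0.145  0.273 -0.179]
cam [0.513 0.318 0.443]
blue_center [([210.3, 263.9], 0.97), ([271.0, 149.1], 0.71)]
blue_mark [([177.2, 291.5], 0.95), ([263.3, 96.9], 0.63)]
green_center [([377.0, 141.6], 0.91), ([275.3, 149.1], 0.27)]
green_mark [([373.2, 186.9], 0.6)]
rack [([324.7, 125.6], 0.61)]
base_center []
base_mark []
```

View pics/w1.png

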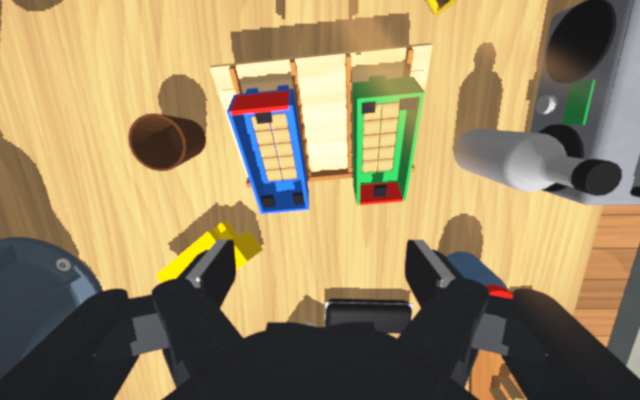

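The picture shows the rack: blue tote at (270,150), red end up the slope at (262,102); green tote at (382,142), red end down the slope at (381,191). The yellow tote at (210,255) is on the table and is not meant.

```bash
cat > fit.py <<'E'
from h import *
np.set_printoptions(precision=4,suppress=True)
def rim(f,col,c0,zt,tol=.004):
    """rim rectangle of a tote of hue col near c0, open along zt -> rim centre, long axis, size"""
    w=cloud(f); hsv=cv2.cvtColor(f["pixels"],cv2.COLOR_BGR2HSV).astype(int); H,S,V=hsv[...,0],hsv[...,1],hsv[...,2]
    m={"blue":(H>100)&(H<130)&(S>120),"green":(H>50)&(H<90)&(S>90),"white":(S<60)&(V>80)}[col]|(((H<8)|(H>172))&(S>130))
    m&=np.linalg.norm(np.nan_to_num(w)-c0,axis=-1)<.105
    p=w[m]; zt=np.array(zt)/np.linalg.norm(zt); e1=np.cross([1,0,0],zt); e1/=np.linalg.norm(e1); e2=np.cross(zt,e1)
    h=p@zt; hist,ed=np.histogram(h,bins=np.arange(h.min(),h.max()+.002,.002))
    top=np.percentile(h,97); top=np.median(h[h>top-tol]); k=np.abs(h-top)<tol
    q=p[k]; pl=np.linalg.svd(q-q.mean(0),full_matrices=False)[2][2]; pl*=np.sign(pl@zt)
    uv=np.stack([q@e1,q@e2],1).astype(np.float32)
    # drop stray points
    nn=np.linalg.norm(uv[:,None]-uv[None],axis=-1); uv=uv[(nn<.008).sum(1)>5]
    (c,sz,a)=cv2.minAreaRect(uv*1000); b=cv2.boxPoints((c,sz,a)); d1,d2=b[1]-b[0],b[2]-b[1]
    d=d1 if np.linalg.norm(d1)>np.linalg.norm(d2) else d2; d=d/np.linalg.norm(d)
    C=c[0]/1000*e1+c[1]/1000*e2+top*zt; return C,d[0]*e1+d[1]*e2,sorted(sz),pl,len(uv)
E
python3 - <<'E'
from fit import *
F={"w":dict(np.load("/tmp/w1.npz")),"sc":dict(np.load("/tmp/scene0.npz")),"si":dict(np.load("/tmp/side0.npz"))}
s28,c28=np.sin(np.radians(28)),np.cos(np.radians(28))
zt0=np.array([0,-s28,c28])
for n,f in F.items():
    for col,c0 in(("blue",[.455,.27,.09]),("green",[.585,.28,.09])):
        try:
            C,d,sz,pl,k=rim(f,col,np.array(c0),zt0)
            u=d*np.sign(d[1]); print(n,col,"rim",C,"up",u,"sz",sz,"pl",pl,"mid",C-.036*zt0,k)
        except Exception as e: print(n,col,e)
for t,a,b in(("blue",[271,149.1],[373,174]),("bluemark",[263.3,96.9],[384,161]),("green",[377,141.6],[389,191]),("gmark",[373.2,186.9],[375,200])):
    print(t,tri(ray(F["w"],a),ray(F["sc"],b)))
for t,a,b in(("blue",[271,149.1],[253,182]),("bmark",[263.3,96.9],[236,166]),("gmark",[373.2,186.9],[288,180])):
    print(t,tri(ray(F["w"],a),ray(F["si"],b)))
C,d,sz,pl,k=rim(F["sc"],"white",np.array([.526,-.098,.04]),[0,0,1]);print(C,d,sz,k)
C,d,sz,pl,k=rim(F["si"],"white",np.array([.526,-.098,.04]),[0,0,1]);print(C,d,sz,k)
E
```

```text
w blue rim [0.4577 0.2605 0.114 ] up [-0.0759  0.8804  0.4681] sz [66.05929565429688, 150.39334106445312] pl [ 0.0248 -0.4703  0.8821] mid [0.4577 0.2774 0.0822] 1276
w green rim [0.5872 0.2709 0.1144] up [-0.0784  0.8802  0.468 ] sz [66.17757415771484, 151.5305938720703] pl [ 0.0347 -0.4697  0.8822] mid [0.5872 0.2878 0.0826] 1070
sc blue rim [ 0.      0.0086 -0.0162] up [nan nan nan] sz [0.0, 0.0] pl [ 0.002  -0.4754  0.8798] mid [ 0.      0.0255 -0.048 ] 0
sc green rim [ 0.      0.0103 -0.0194] up [nan nan nan] sz [0.0, 0.0] pl [ 0.032  -0.4629  0.8858] mid [ 0.      0.0272 -0.0512] 0
si blue rim [0.4262 0.2599 0.1161] up [0.1198 0.8766 0.4661] sz [25.595592498779297, 138.1639862060547] pl [ 0.0137 -0.4601  0.8878] mid [0.4262 0.2768 0.0843] 7
si green rim [0.5589 0.2117 0.0847] up [nan nan nan] sz [0.0, 0.0] pl [ 0.0186 -0.4578  0.8889] mid [0.5589 0.2286 0.0529] 1
blue (array([0.455 , 0.2817, 0.0685]), np.float64(0.016877302897976915))
bluemark (array([0.453 , 0.3393, 0.1179]), np.float64(0.0041240430358441835))
green (array([0.585 , 0.2878, 0.083 ]), np.float64(0.004104547875322604))
gmark (array([0.5864, 0.2226, 0.0598]), np.float64(0.0013557018149910297))
blue (array([0.4528, 0.2746, 0.0751]), np.float64(0.007828012416533383))
bmark (array([0.4458, 0.3425, 0.1224]), np.float64(0.01626084267066278))
gmark (array([0.5904, 0.2153, 0.0302]), np.float64(0.0025677705526126154))
[0.     0.     0.0772] [nan nan nan] [0.0, 0.0] 0
[ 0.5148 -0.1331  0.0716] [ 0.8574 -0.5146  0.    ] [124.2310791015625, 145.9609832763672] 86fit.py:16: RuntimeWarning: invalid value encountered in divide
  d=d1 if np.linalg.norm(d1)>np.linalg.norm(d2) else d2; d=d/np.linalg.norm(d)
```

```bash
cat >> fit.py <<'E'
def rackdir(u):
    u=np.array([u[0],u[1],0]); u/=np.linalg.norm(u); a=np.radians(28)
    return u*np.cos(a)+[0,0,np.sin(a)], -u*np.sin(a)+[0,0,np.cos(a)]
def grasp(C,u,back):   # TCP pose gripping a collar, tool x up the slope
    xs,zs=rackdir(u); return C-zs*(.040-back),frame(xs,-zs)
E
python3 - <<'E'
from fit import *
P,R=grasp(np.array([.4577,.2605,.114]),[-.077,.8803],.12); print(P,plan(P,R))
a=cv2.imread("pics/w1.png")[40:290,150:450]; cv2.imwrite("pics/crop1.png",cv2.resize(a,None,fx=2,fy=2,interpolation=cv2.INTER_CUBIC))
E
```

```text
[0.461  0.2231 0.1846] [-27.6 -48.7 115.8   1.3  28.   -5. ]
```

View pics/crop1.png

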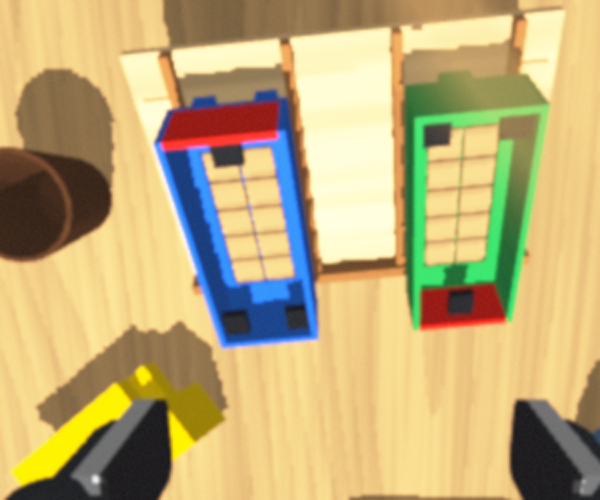

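The crop confirms it: the blue tote is in the left bay with its red end at the top (crop 222,125), and the green one is in the right bay with its red end at the bottom (461,305). The yellow tote (130,420) lies off the rack.

>>> arm_command:
  motion:
    - [[-7,-12,29,0.3,7,-1.2],[-14,-24,58,0.6,14,-2.5],[-21,-36,87,1,21,-3.7],[-27.6,-48.7,115.8,1.3,28,-5],[-27.6,-48.7,115.8,1.3,28,-5],[-27.6,-48.7,115.8,1.3,28,-5]]

```text
time_s: 3.6
tcp_pos: [0.4622, 0.223, 0.1856]
ee_rot: [0.656, 0.715, 0.163, -0.178]
force: [0.1, -0.6, 0.0]
finger_gap: 0.0852
```

```bash
python3 rack.py w2 blue_center blue_mark; python3 - <<'E'
from fit import *
f=dict(np.load("/tmp/w2.npz")); xs,zs=rackdir([-.077,.8803])
C,d,sz,pl,k=rim(f,"blue",np.array([.4577,.2774,.082]),zs); d*=np.sign(d[1]); print(C,d,sz,pl,k)
P,R=grasp(C,d,0); print(P,plan(P,R))
E
```

```text
[0.462 0.223 0.186] [ 0.656  0.715  0.163 -0.178] 3.6 [ 0.088 -0.568  0.046]
cam [0.464 0.217 0.344]
blue_center [([314.8, 191.2], 0.96), ([172.4, 378.8], 0.8)]
blue_mark [([318.3, 114.7], 0.72)]
[0.4581 0.2592 0.114 ] [-0.0786  0.8794  0.4695] [65.47012329101562, 150.1805877685547] [ 0.0405 -0.4704  0.8815] 2414
[0.4564 0.2779 0.0787] [ -1.8  -0.9 120.2   0.1   0.   -0.1]
```

>>> arm_command:
  motion:
    - [[-1,-0.5,35,0,0,0],[-2,-1,70,0,0,0],[-2,-1,95,0,0,0],[-2,-1,112,0,0,0],[-2,-1,120,0,0,0],[-2,-1,120,0,0,0]]
  claw: 85

```text
time_s: 4.5
tcp_pos: [0.4556, 0.2772, 0.0778]
ee_rot: [0.656, 0.715, 0.163, -0.179]
force: [0.1, 0.3, 0.7]
finger_gap: 0.0849
```

>>> arm_command:
  motion:
    - [[0,0,0,0,0,0],[0,0,0,0,0,0],[0,0,0,0,0,0],[0,0,0,0,0,0],[0,0,0,0,0,0]]
  claw: 50
  squeeze: 50

```text
time_s: 5.12
tcp_pos: [0.4561, 0.2767, 0.0785]
ee_rot: [0.656, 0.715, 0.164, -0.178]
force: [0.0, -4.0, 7.2]
finger_gap: 0.0655
```

```bash
python3 - <<'E'
from fit import *
s=monitor.state(); xs,zs=rackdir([-.0786,.8794]); R0=frame(xs,-zs)
p0=s["tcp_pos"]
print(plan(p0+.06*zs,R0)); 
print(plan(np.array([.47,.20,.30]),frame([xs[0],xs[1],0],[0,0,-1])))
F={"sc":dict(np.load("/tmp/scene0.npz")),"si":dict(np.load("/tmp/side0.npz"))}
for n,f in F.items():
    w=cloud(f); c=np.array([.523,-.095,.07]); m=(np.abs(w[...,2]-.072)<.006)&(np.linalg.norm(np.nan_to_num(w)[...,:2]-c[:2],axis=-1)<.09)
    m&=~((w[...,0]-.523)*-.5+(w[...,1]+.095)*-.86>.045)
    q=w[m][:,:2].astype(np.float32)*1000; print(n,len(q),q.mean(0),cv2.minAreaRect(q))
E
```

```text
[  0.    0.1 -60.    0.1  -0.   -0.1]
[  35.6    7.4 -232.     0.1  -28.    -0.2]
sc 116 [ 531.0029 -101.0058] ((530.108154296875, -101.02472686767578), (66.35665130615234, 157.7910919189453), 56.68842697143555)
si 174 [ 526.5778 -107.2851] ((529.0775146484375, -107.36549377441406), (72.74727630615234, 150.9456329345703), 55.54408264160156)
```

>>> arm_command:
  motion:
    - [[0,0,-10,0,0,0],[0,0,-30,0,0,0],[0,0,-60,0,0,0],[5,1,-100,0,-3,0],[12,3,-140,0,-10,0],[22,5,-185,0,-18,0],[32,7,-220,0,-25,0],[35.6,7.4,-232,0,-28,0]]
  claw: 50
  squeeze: 60

```text
time_s: 6.12
tcp_pos: [0.4702, 0.1998, 0.3029]
ee_rot: [0.676, 0.737, 0.001, 0.002]
force: [-0.2, -0.1, -3.5]
finger_gap: 0.0654
```

```bash
python3 - <<'E'
from fit import *
a=np.radians(-33); print(plan(np.array([.60,.06,.30]),frame([np.cos(a),np.sin(a),0],[0,0,-1])),monitor.state()["finger_gap"])
E
```

```text
[-150.3  117.4    3.7    0.3   -0.2  127.9] 0.06542839966217723
```

>>> arm_command:
  motion:
    - [[-5,4,0,0,0,6],[-17,13,0,0,0,15],[-30,23,0,0,0,25],[-42,33,0,0,0,35],[-55,43,0,0,0,45],[-67,53,0,0,0,55],[-80,63,0,0,0,65],[-92,73,0,0,0,75]]

```text
time_s: 7.12
tcp_pos: [0.5503, 0.1136, 0.3001]
ee_rot: [0.986, 0.169, -0.0, 0.0]
force: [-0.0, 0.7, -2.4]
finger_gap: 0.0655
```

```bash
python3 - <<'E'
from fit import *
a=np.radians(-33); print(plan(np.array([.60,.06,.30]),frame([np.cos(a),np.sin(a),0],[0,0,-1])),monitor.state()["finger_gap"])
E
```

```text
[29.  67.1  0.1  0.   0.  52.5] 0.06551429694255897
```

>>> arm_command:
  motion:
    - [[5,12,0,0,0,10],[10,25,0,0,0,20],[16,38,0,0,0,30],[22,51,0,0,0,40],[27,62,0,0,0,48],[29,67,0,0,0,52.5],[29,67,0,0,0,52.5]]

```text
time_s: 8.0
tcp_pos: [0.6002, 0.0609, 0.2997]
ee_rot: [0.96, -0.281, -0.0, 0.0]
force: [-0.0, -0.9, -2.3]
finger_gap: 0.0651
```

```bash
python3 rack.py w3 base_center base_mark; python3 - <<'E'
from fit import *
f=dict(np.load("/tmp/w3.npz")); w=cloud(f)
c=np.array([.529,-.103]); m=(np.abs(w[...,2]-.072)<.008)&(np.linalg.norm(np.nan_to_num(w)[...,:2]-c,axis=-1)<.09)
z=w[m][:,2]; print(m.sum(),np.median(z),np.histogram(z,8))
nl,L,st,cc=cv2.connectedComponentsWithStats(m.astype(np.uint8))
for i in range(1,nl):
    if st[i,4]>30:
        q=w[L==i][:,:2].astype(np.float32)*1000; print(st[i],cc[i],cv2.minAreaRect(q))
E
```

```text
[0.6   0.061 0.3  ] [ 0.96  -0.281 -0.     0.   ] 8.0 [-0.004 -0.865 -2.255]
cam [0.659 0.025 0.443]
base_center [([445.2, 143.4], 0.66)]
base_mark [([442.2, 191.8], 0.78)]
2209 0.07115900485365455 (array([472, 207, 226, 603, 617,  36,  20,  28]), array([0.064, 0.066, 0.068, 0.07 , 0.072, 0.074, 0.076, 0.078, 0.08 ]))
[ 424   84   69  118 2018] [458.3043 139.1675] ((530.9171752929688, -103.84132385253906), (67.6190414428711, 150.1470947265625), 56.83916473388672)
[517 146  15  22 178] [522.8258 155.7416] ((473.4057922363281, -169.83468627929688), (4.07933235168457, 27.78113555908203), 49.88919448852539)
```

View pics/w3.png

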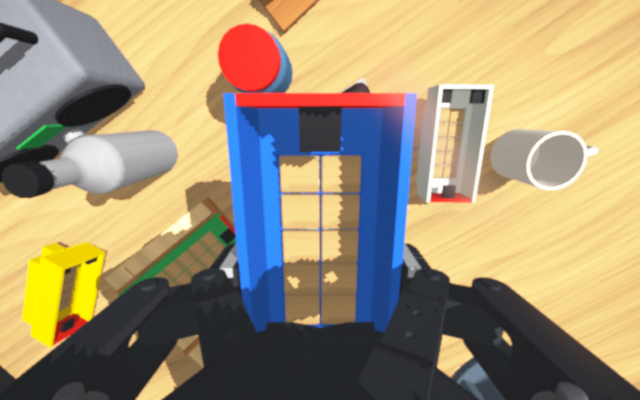

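The picture shows the held blue tote with its red end at the top (320,100). The white tote is at (459,143), its red end at the bottom (450,198) and its plain end at the top, so the pairing is right. Next I'll measure how the blue tote sits in the grip.

```bash
cat > held.py <<'E'
from fit import *
def held(f,col):
    s=monitor.state(); R0=Rn.from_quat(s["ee_rot"]).as_matrix()
    w=(cloud(f)-s["tcp_pos"])@R0   # tool frame
    hsv=cv2.cvtColor(f["pixels"],cv2.COLOR_BGR2HSV).astype(int); H,S=hsv[...,0],hsv[...,1]
    c={"blue":(H>100)&(H<130)&(S>120),"green":(H>50)&(H<90)&(S>90)}[col]|(((H<8)|(H>172))&(S>130))
    m=c&(np.abs(w[...,0])<.1)&(np.abs(w[...,1])<.05)&(w[...,2]<.0)&(w[...,2]>-.08)
    q=w[m]; top=np.percentile(q[:,2],3); k=q[np.abs(q[:,2]-top)<.008]; print("top",top,len(k))
    A=np.c_[k[:,:2],np.ones(len(k))]; co=np.linalg.lstsq(A,k[:,2],rcond=None)[0]; r=k[:,2]-A@co; g=np.abs(r)<.003
    co=np.linalg.lstsq(A[g],k[g,2],rcond=None)[0]; k=k[g]
    print("tilt deg about y,x",np.degrees(co[:2]),"rim z at tcp",co[2],len(k))
    e=k[:,0]>k[:,0].max()-.006
    print("xmax",np.percentile(k[:,0],99.5),"y range",np.percentile(k[:,1],[.3,99.7]),"n",e.sum())
    for x in(.065,.05,.03,.01):
        b=k[np.abs(k[:,0]-x)<.006]; print(x,b[:,1].min() if len(b) else 0,b[:,1].max() if len(b) else 0)
    e=k[k[:,0]>k[:,0].max()-.01]; ys=np.linspace(-.028,.028,8); ed=[e[np.abs(e[:,1]-y)<.004][:,0].max() for y in ys if (np.abs(e[:,1]-y)<.004).any()]; print("end edge",np.array(ed))
E
python3 - <<'E'
from held import *
f=grab_frame("wrist"); held(f,"blue")
w=cloud(f)
for tol in(.003,.0045):
  m=(np.abs(w[...,2]-.0715)<tol)&(np.linalg.norm(np.nan_to_num(w)[...,:2]-[.531,-.104],axis=-1)<.085)
  nl,L,st,cc=cv2.connectedComponentsWithStats(m.astype(np.uint8),connectivity=8); i=1+st[1:,4].argmax()
  print(cv2.minAreaRect(w[L==i][:,:2].astype(np.float32)*1000),st[i,4])
E
```

```text
top -0.04110825890600146 8331
tilt deg about y,x [-0.4399 -0.0271] rim z at tcp -0.03957716026648192 7365
xmax 0.07605536934602103 y range [-0.0348  0.0313] n 2216
0.065 -0.034873483997434014 0.03132305492397721
0.05 -0.034756972801355736 0.0317969800062359
0.03 -0.03487205656312321 0.03138560797623468
0.01 -0.03536814270702315 0.032246614813950795
end edge [0.0762 0.0761 0.0761 0.0761 0.0761 0.0761 0.0761 0.076 ]
((530.915771484375, -104.15493774414062), (67.81361389160156, 149.9660186767578), 56.830482482910156) 1356
((530.915771484375, -104.15493774414062), (67.81361389160156, 149.9660186767578), 56.830482482910156) 1484
```

```bash
python3 - <<'E'
from fit import *
a=np.radians(-33.17); R=frame([np.cos(a),np.sin(a),0],[0,0,-1])
print(plan([.5294,-.1045,.30],R),plan([.5294,-.1045,.135],R))
E
```

```text
[ 29.6 178.3  -0.6   0.    0.    0.7] [ 29.8 178.3 164.4   0.    0.    0.7]
```

>>> arm_command:
  motion:
    - [[5,30,0,0,0,0.7],[13,80,0,0,0,0.7],[22,130,0,0,0,0.7],[29,170,5,0,0,0.7],[29.7,178.3,50,0,0,0.7],[29.7,178.3,105,0,0,0.7],[29.7,178.3,150,0,0,0.7],[29.7,178.3,164.4,0,0,0.7]]

```text
time_s: 9.2
tcp_pos: [0.5283, -0.1039, 0.1327]
ee_rot: [0.958, -0.286, -0.002, 0.0]
force: [-0.0, 0.1, -1.9]
finger_gap: 0.0655
```

```bash
python3 - <<'E'
from fit import *
s=monitor.state(); a=np.radians(-33.17); R=frame([np.cos(a),np.sin(a),0],[0,0,-1]); print(plan([.5294,-.1045,.10],R),s["force"],s["finger_gap"])
ims=[]
for n in("scene","side"):
    f=grab_frame(n); c=np.round(proj(f,[.53,-.104,.1])).astype(int)
    ims.append(cv2.resize(f["pixels"][c[1]-35:c[1]+35,c[0]-45:c[0]+45],None,fx=4.4,fy=4.4,interpolation=cv2.INTER_CUBIC))
cv2.imwrite("pics/hov.png",np.hstack(ims))
E
```

```text
[ 1.4 -0.2 32.7  0.1  0.3 -0. ] [-0.0179  0.1401 -1.9154] 0.06549177152782179
```

View pics/hov.png

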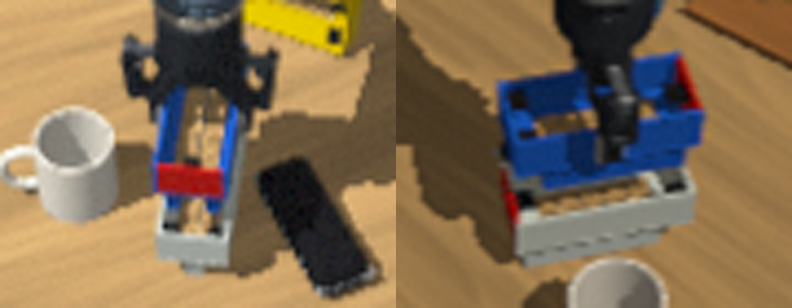

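The crops show the blue tote hovering squarely over the white one, with blue's red end over white's plain end and the mug and case clear. I'll lower it slowly.

>>> arm_command:
  motion:
    - [[1,0,10,0,0,0],[1.4,0,20,0,0,0],[1.4,0,26,0,0,0],[1.4,0,29,0,0,0],[1.4,0,31,0,0,0],[1.4,0,32.5,0,0,0],[1.4,0,32.5,0,0,0]]

```text
time_s: 10.18
tcp_pos: [0.5306, -0.1051, 0.1021]
ee_rot: [0.958, -0.286, -0.0, 0.0]
force: [-0.4, -0.0, -2.4]
finger_gap: 0.0653
```

>>> arm_command:
  motion:
    - [[0,0,1.5,0,0,0],[0,0,2.5,0,0,0],[0,0,3,0,0,0],[0,0,3,0,0,0]]

```text
time_s: 10.68
tcp_pos: [0.5306, -0.1051, 0.0991]
ee_rot: [0.958, -0.286, -0.001, -0.0]
force: [0.1, -1.3, -3.5]
finger_gap: 0.0652
```

>>> arm_command:
  motion:
    - [[0,0,1,0,0,0],[0,0,2,0,0,0],[0,0,3,0,0,0],[0,0,3,0,0,0]]

```text
time_s: 11.18
tcp_pos: [0.5306, -0.1051, 0.0961]
ee_rot: [0.958, -0.286, -0.0, 0.0]
force: [0.1, -0.0, -3.0]
finger_gap: 0.0653
```

>>> arm_command:
  motion:
    - [[0,0,0.7,0,0,0],[0,0,1.4,0,0,0],[0,0,2,0,0,0],[0,0,2,0,0,0]]

```text
time_s: 11.68
tcp_pos: [0.5307, -0.1051, 0.0959]
ee_rot: [0.958, -0.286, -0.0, 0.0]
force: [-10.3, 3.0, 21.3]
finger_gap: 0.0655
```

>>> arm_command:
  motion:
    - [[0,0,-1,0,0,0],[0,0,-1.7,0,0,0],[0,0,-1.7,0,0,0]]

```text
time_s: 12.05
tcp_pos: [0.5307, -0.1051, 0.096]
ee_rot: [0.958, -0.286, -0.0, -0.0]
force: [-2.1, 1.9, 5.1]
finger_gap: 0.065
```

>>> arm_command:
  motion:
    - [[0,0,0,0,0,0],[0,0,0,0,0,0],[0,0,0,0,0,0],[0,0,0,0,0,0]]
  claw: 85

```text
time_s: 12.55
tcp_pos: [0.5306, -0.1051, 0.0957]
ee_rot: [0.958, -0.286, -0.0, -0.0]
force: [0.2, 0.0, 0.2]
finger_gap: 0.085
```

>>> arm_command:
  motion:
    - [[0,0,-20,0,0,0],[0,0,-60,0,0,0],[0,0,-110,0,0,0],[0,0,-160,0,0,0],[-30,-20,-200,0,0,0],[-60,-20,-220,0,0,0],[-60,-20,-220,0,0,0]]

```text
time_s: 13.42
tcp_pos: [0.4912, -0.0548, 0.3176]
ee_rot: [0.958, -0.286, 0.001, -0.0]
force: [0.3, -0.3, -0.8]
finger_gap: 0.0849
```

```bash
cat > chk.py <<'E'
from fit import *
import sys
def top(f,z,c=(.531,-.105),tol=.005):
    w=cloud(f); m=(np.abs(w[...,2]-z)<tol)&(np.linalg.norm(np.nan_to_num(w)[...,:2]-c,axis=-1)<.09)
    nl,L,st,cc=cv2.connectedComponentsWithStats(m.astype(np.uint8),connectivity=8); i=1+st[1:,4].argmax(); q=w[L==i]
    A=np.c_[q[:,:2]-c,np.ones(len(q))]; co=np.linalg.lstsq(A,q[:,2],rcond=None)[0]
    print(cv2.minAreaRect(q[:,:2].astype(np.float32)*1000),"z",np.median(q[:,2]),"slope deg",np.degrees(co[:2]),len(q))
E
python3 rack.py w4 blue_center; python3 - <<'E'
from chk import *
f=dict(np.load("/tmp/w4.npz")); top(f,.136); top(f,.0715,tol=.003)
E
```

```text
[ 0.491 -0.055  0.318] [ 0.958 -0.286  0.001 -0.   ] 13.425 [ 0.267 -0.296 -0.762]
cam [ 0.549 -0.091  0.461]
blue_center [([335.4, 120.2], 0.92), ([87.2, 241.7], 0.71), ([301.0, 287.1], 0.68)]
((532.759765625, -103.97422790527344), (66.10871887207031, 150.1260986328125), 56.73786926269531) z 0.13593245235676668 slope deg [0.132  0.1729] 1675
((473.1676330566406, -169.98846435546875), (2.9714889526367188, 26.362228393554688), 50.182586669921875) z 0.07194758156259752 slope deg [10.5728 12.17  ] 26
```

View pics/w4.png

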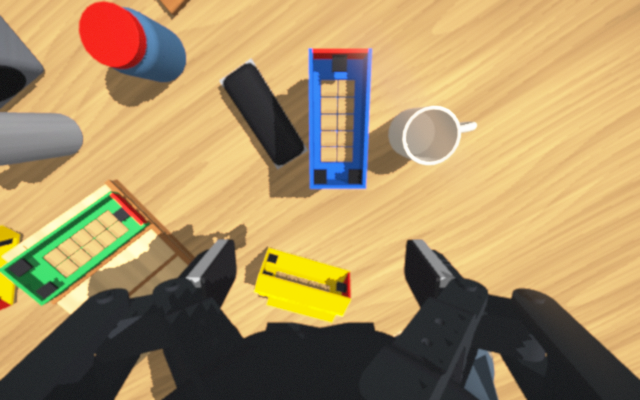

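Blue is down: its rim is at z 0.136 (expected 0.136), it is level within 0.2°, and it sits in line with the white tote. The picture shows the stack at (340,120), with the mug and case untouched. Next is the green tote.

```bash
python3 - <<'E'
from fit import *
print(plan([.58,.20,.32],frame([-.0886,.996,0],[0,0,-1])))
E
```

```text
[ -66.3 -262.2   -4.4   -0.     0.  -128.3]
```

>>> arm_command:
  motion:
    - [[-5,-20,-4,0,0,-10],[-10,-40,-4,0,0,-20],[-15,-60,-4,0,0,-30],[-20,-80,-4,0,0,-40],[-25,-102,-4,0,0,-50],[-30,-122,-4,0,0,-60],[-36,-142,-4,0,0,-70],[-41,-163,-4,0,0,-80]]

```text
time_s: 14.52
tcp_pos: [0.5473, 0.1034, 0.3184]
ee_rot: [0.917, 0.399, -0.001, -0.001]
force: [-0.5, -0.6, 0.1]
finger_gap: 0.0844
```

```bash
python3 - <<'E'
from fit import *
print(plan([.58,.20,.32],frame([-.0886,.996,0],[0,0,-1])))
P,R=grasp(np.array([.589,.271,.1144]),[-.0784,.8802],.12); print(plan(P,R))
E
```

```text
[ 93.  -41.9  -1.7  -0.2   0.1 -48. ]
[126.2 -55.5 133.2  11.6  26.4 -47.1]
```

>>> arm_command:
  motion:
    - [[20,-9,10,2,4.6,-8.2],[42,-18,25,4,9.2,-16.4],[64,-28,45,6,13.8,-24.6],[86,-38,70,8,18.3,-32.7],[106,-47,95,9.9,22.5,-40.1],[120,-53,120,11.3,25.7,-45.8],[126.2,-55.5,133.2,11.6,26.4,-47.1],[126.2,-55.5,133.2,11.6,26.4,-47.1]]

```text
time_s: 15.52
tcp_pos: [0.5925, 0.2329, 0.1853]
ee_rot: [0.658, 0.714, 0.163, -0.178]
force: [-0.2, 1.1, 1.0]
finger_gap: 0.0852
```

```bash
python3 rack.py w5 green_center green_mark; python3 - <<'E'
from fit import *
f=dict(np.load("/tmp/w5.npz")); xs,zs=rackdir([-.0784,.8802])
C,d,sz,pl,k=rim(f,"green",np.array([.5872,.2878,.0826]),zs); d*=np.sign(d[1]); print(C,d,sz,pl,k)
P,R=grasp(C,d,0); print(P,plan(P,R))
E
```

```text
[0.592 0.233 0.185] [ 0.658  0.714  0.163 -0.178] 15.525 [-0.168  1.148  1.031]
cam [0.595 0.227 0.343]
green_center [([389.9, 22.0], 0.9), ([316.1, 190.0], 0.85)]
green_mark [([317.3, 265.0], 0.77)]
[0.5876 0.2707 0.114 ] [-0.0784  0.8795  0.4695] [65.94205474853516, 150.29156494140625] [ 0.0394 -0.4706  0.8814] 2482
[0.5859 0.2894 0.0787] [ -1.1  -2.8 122.9   0.3   0.   -0.2]
```

>>> arm_command:
  motion:
    - [[-1,-0.5,35,0,0,0],[-1,-1,70,0,0,0],[-1,-1,97,0,0,0],[-1,-1,114,0,0,0],[-1,-1,122,0,0,0],[-1,-1,122,0,0,0]]
  claw: 85

```text
time_s: 16.42
tcp_pos: [0.5873, 0.2894, 0.0789]
ee_rot: [0.657, 0.714, 0.165, -0.178]
force: [-0.1, 0.4, 1.2]
finger_gap: 0.0853
```

>>> arm_command:
  motion:
    - [[0,0,0,0,0,0],[0,0,0,0,0,0],[0,0,0,0,0,0],[0,0,0,0,0,0],[0,0,0,0,0,0]]
  claw: 50
  squeeze: 60

```text
time_s: 17.05
tcp_pos: [0.5876, 0.2891, 0.0796]
ee_rot: [0.657, 0.714, 0.165, -0.177]
force: [-0.9, -4.0, 6.8]
finger_gap: 0.0652
```

```bash
python3 - <<'E'
from fit import *
s=monitor.state(); xs,zs=rackdir([-.0784,.8795]); p0=s["tcp_pos"]
print(plan(p0+.06*zs,frame(xs,-zs))); 
print(plan(np.array([.58,.20,.35]),frame([xs[0],xs[1],0],[0,0,-1])))
E
```

```text
[  0.    0.3 -60.    0.3  -0.   -0.2]
[  49.4  -14.2 -280.1    0.2  -28.    -0.3]
```

>>> arm_command:
  motion:
    - [[0,0,-10,0,0,0],[0,0,-30,0,0,0],[0,0,-60,0,0,0],[5,-1,-105,0,-3,0],[14,-4,-155,0,-10,0],[28,-8,-205,0,-18,0],[42,-12,-255,0,-25,0],[49.4,-14,-280,0,-28,0]]

```text
time_s: 18.05
tcp_pos: [0.5801, 0.1998, 0.3535]
ee_rot: [0.677, 0.736, 0.002, 0.003]
force: [0.5, -0.2, -3.8]
finger_gap: 0.0652
```

```bash
python3 - <<'E'
from fit import *
a=np.radians(-33.26); print(plan(np.array([.61,.06,.36]),frame([np.cos(a),np.sin(a),0],[0,0,-1])),monitor.state()["finger_gap"])
E
```

```text
[-141.8   18.3   -6.1    0.4   -0.4  128. ] 0.06523808562367175
```

>>> arm_command:
  motion:
    - [[-6,1,-6,0,0,6],[-16,2,-6,0,0,15],[-28,3,-6,0,0,25],[-39,5,-6,0,0,35],[-50,6,-6,0,0,45],[-61,8,-6,0,0,55],[-72,9,-6,0,0,65],[-83,11,-6,0,0,75]]

```text
time_s: 19.05
tcp_pos: [0.5976, 0.1174, 0.3558]
ee_rot: [0.986, 0.168, 0.001, 0.0]
force: [0.2, -0.1, -4.1]
finger_gap: 0.0656
```

```bash
python3 - <<'E'
from fit import *
a=np.radians(-33.26); print(plan(np.array([.61,.06,.36]),frame([np.cos(a),np.sin(a),0],[0,0,-1])),monitor.state()["finger_gap"])
E
```

```text
[-7.3 58.2 -4.2 -0.  -0.1 52.6] 0.06562733941984207
```

>>> arm_command:
  motion:
    - [[-1,11,-4,0,0,10],[-3,22,-4,0,0,20],[-4,33,-4,0,0,30],[-6,44,-4,0,0,40],[-7,54,-4,0,0,48],[-7,58,-4,0,0,52.6],[-7,58,-4,0,0,52.6]]

```text
time_s: 19.92
tcp_pos: [0.6106, 0.0608, 0.3596]
ee_rot: [0.959, -0.283, 0.001, -0.0]
force: [-0.4, -0.2, -3.4]
finger_gap: 0.0656
```

```bash
python3 rack.py w6 blue_center blue_mark green_mark; python3 - <<'E'
from held import *
from chk import *
f=dict(np.load("/tmp/w6.npz")); top(f,.1355,c=(.5328,-.104)); held(f,"green")
E
```

```text
[0.611 0.061 0.36 ] [ 0.959 -0.283  0.001 -0.   ] 19.925 [-0.369 -0.168 -3.401]
cam [0.669 0.025 0.502]
blue_center [([450.7, 147.8], 0.95)]
blue_mark [([453.7, 97.1], 0.81)]
green_mark [([89.8, 307.8], 0.9)]
((533.0401611328125, -103.85091400146484), (67.6848373413086, 149.49697875976562), 56.92728805541992) z 0.13566555161573413 slope deg [0.178  0.0696] 1568
top -0.04093678949703795 8480
tilt deg about y,x [-0.4748  0.1603] rim z at tcp -0.03936884609431435 7568
xmax 0.07512823789115737 y range [-0.0338  0.0324] n 2352
0.065 -0.033736292861459384 0.032642456506911784
0.05 -0.03376529215187204 0.03253660416934798
0.03 -0.033912099188714455 0.032554712353501006
0.01 -0.03423932129959582 0.033386027568509634
end edge [0.0753 0.075  0.0752 0.0749 0.0749 0.0752 0.0748 0.0745]
```

View pics/w6.png

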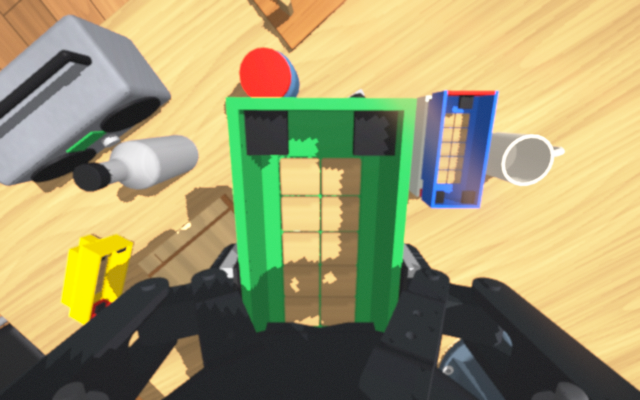

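The held green tote has its plain end at the top (two ledges, 267/375,130), so its red end points down the picture. That is over the plain end of blue, at (458,198). The orientation is right.

```bash
python3 - <<'E'
from fit import *
a=np.radians(-33.2); R=frame([np.cos(a),np.sin(a),0],[0,0,-1])
print(plan([.532,-.105,.195],R))
E
```

```text
[ 23.7 183.1 163.8  -0.1  -0.1   0.5]
```

>>> arm_command:
  motion:
    - [[4,30,0,0,0,0.5],[11,82,0,0,0,0.5],[18,134,0,0,0,0.5],[23,174,5,0,0,0.5],[23.7,183,50,0,0,0.5],[23.7,183,105,0,0,0.5],[23.7,183,150,0,0,0.5],[23.7,183,163.8,0,0,0.5]]

```text
time_s: 21.12
tcp_pos: [0.5309, -0.1044, 0.1927]
ee_rot: [0.958, -0.286, -0.001, -0.001]
force: [-0.1, -0.4, -2.3]
finger_gap: 0.0655
```

```bash
python3 - <<'E'
from fit import *
s=monitor.state(); a=np.radians(-33.2); R=frame([np.cos(a),np.sin(a),0],[0,0,-1]); print(plan([.532,-.105,.165],R),s["force"],s["finger_gap"])
ims=[]
for n in("scene","side"):
    f=grab_frame(n); c=np.round(proj(f,[.53,-.104,.13])).astype(int)
    ims.append(cv2.resize(f["pixels"][c[1]-40:c[1]+40,c[0]-45:c[0]+45],None,fx=4.4,fy=4.4,interpolation=cv2.INTER_CUBIC))
cv2.imwrite("pics/hov2.png",np.hstack(ims))
E
```

```text
[ 1.3 -0.  27.7 -0.   0.1 -0.1] [-0.0623 -0.4142 -2.3211] 0.06550208601133081
```

View pics/hov2.png

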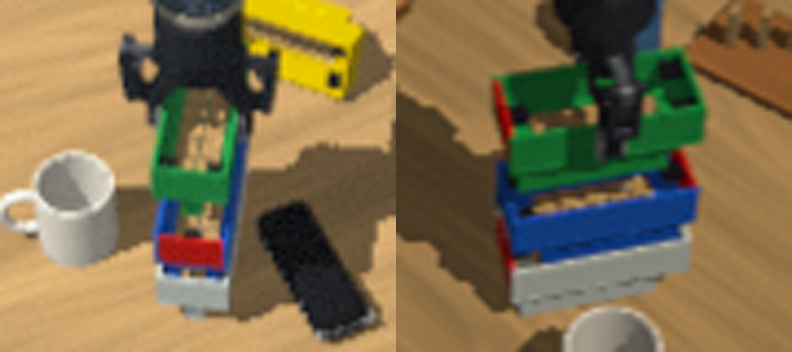

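Green hovers squarely over blue, with its red end over blue's plain end. Lowering it the same way.

>>> arm_command:
  motion:
    - [[0.7,0,10,0,0,0],[0.7,0,18,0,0,0],[0.7,0,23,0,0,0],[0.7,0,26,0,0,0],[0.7,0,28,0,0,0],[0.7,0,29.5,0,0,0],[0.7,0,29.5,0,0,0]]

```text
time_s: 22.1
tcp_pos: [0.5326, -0.1051, 0.1652]
ee_rot: [0.958, -0.287, 0.001, -0.001]
force: [0.6, -0.2, -4.3]
finger_gap: 0.0652
```

>>> arm_command:
  motion:
    - [[0,0,0.7,0,0,0],[0,0,1.4,0,0,0],[0,0,2,0,0,0],[0,0,2,0,0,0]]

```text
time_s: 22.6
tcp_pos: [0.5326, -0.1051, 0.1632]
ee_rot: [0.958, -0.287, 0.001, -0.001]
force: [0.4, 0.2, -3.9]
finger_gap: 0.0655
```

>>> arm_command:
  motion:
    - [[0,0,0.8,0,0,0],[0,0,1.6,0,0,0],[0,0,2.2,0,0,0],[0,0,2.2,0,0,0]]

```text
time_s: 23.1
tcp_pos: [0.5326, -0.1051, 0.161]
ee_rot: [0.958, -0.287, 0.001, -0.001]
force: [-0.6, -0.3, -4.0]
finger_gap: 0.0654
```

>>> arm_command:
  motion:
    - [[0,0,0.5,0,0,0],[0,0,1,0,0,0],[0,0,1.3,0,0,0],[0,0,1.3,0,0,0]]

```text
time_s: 23.6
tcp_pos: [0.5328, -0.1052, 0.1605]
ee_rot: [0.958, -0.287, 0.001, -0.001]
force: [-3.5, 1.1, 6.1]
finger_gap: 0.065
```

>>> arm_command:
  motion:
    - [[0,0,0.4,0,0,0],[0,0,0.4,0,0,0],[0,0,0.2,0,0,0]]

```text
time_s: 23.98
tcp_pos: [0.5328, -0.1052, 0.1605]
ee_rot: [0.958, -0.287, 0.001, -0.001]
force: [-4.1, 0.4, 8.0]
finger_gap: 0.0655
```

>>> arm_command:
  motion:
    - [[0,0,0,0,0,0],[0,0,0,0,0,0],[0,0,0,0,0,0],[0,0,0,0,0,0]]
  claw: 85

```text
time_s: 24.48
tcp_pos: [0.5327, -0.1051, 0.1595]
ee_rot: [0.958, -0.287, 0.001, -0.001]
force: [-0.9, 0.7, 0.4]
finger_gap: 0.085
```

>>> arm_command:
  motion:
    - [[0,0,-20,0,0,0],[0,0,-60,0,0,0],[0,0,-110,0,0,0],[0,0,-150,0,0,0],[-30,-20,-180,0,0,0],[-60,-20,-190,0,0,0],[-60,-20,-190,0,0,0]]

```text
time_s: 25.35
tcp_pos: [0.4926, -0.0548, 0.3506]
ee_rot: [0.958, -0.286, 0.002, -0.001]
force: [0.3, -0.1, 0.1]
finger_gap: 0.0848
```

```bash
python3 rack.py w7 green_center green_mark; python3 - <<'E'
from chk import *
f=dict(np.load("/tmp/w7.npz")); top(f,.2,c=(.5328,-.104))
ims=[]
for n in("scene","side"):
    f=grab_frame(n); top(f,.2,c=(.5328,-.104),tol=.007); c=np.round(proj(f,[.53,-.104,.1])).astype(int)
    ims.append(cv2.resize(f["pixels"][c[1]-50:c[1]+50,c[0]-50:c[0]+50],None,fx=4,fy=4,interpolation=cv2.INTER_CUBIC))
cv2.imwrite("pics/fin.png",np.hstack(ims))
E
```

```text
[ 0.493 -0.055  0.351] [ 0.958 -0.286  0.002 -0.001] 25.35 [ 0.322 -0.123  0.149]
cam [ 0.55  -0.091  0.494]
green_center [([339.0, 123.6], 0.75)]
green_mark [([338.3, 189.5], 0.58)]
((534.35302734375, -103.44537353515625), (66.15983581542969, 149.83026123046875), 56.41237258911133) z 0.19992001418645827 slope deg [0.1882 0.1115] 1971
((534.292724609375, -101.28909301757812), (67.05854797363281, 161.8294219970703), 56.27974319458008) z 0.19949855178500922 slope deg [0.0501 0.1817] 144
((532.5284423828125, -106.80956268310547), (71.05928039550781, 150.38702392578125), 56.28630447387695) z 0.19837581664461992 slope deg [ 0.1077 -0.276 ] 236
```

View pics/fin.png

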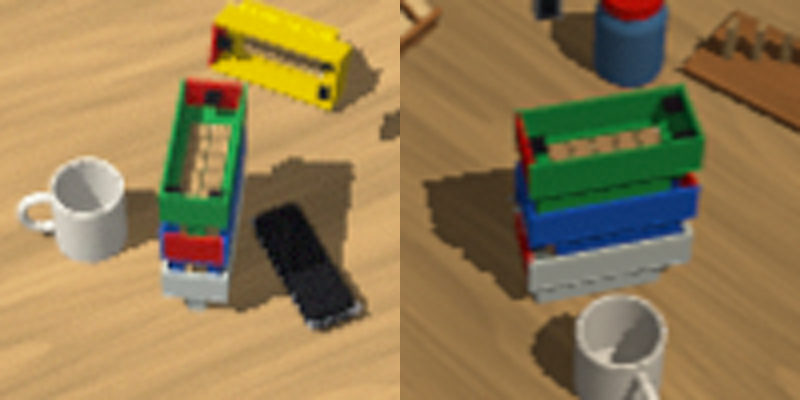

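The final crops show the stack standing white, blue, green, with the red ends alternating and the mug and case in place. The top rim is at 0.200 m (72 + 64 + 64 mm) and level within 0.3°. Handing in.

```bash
python3 -c "
from workcell import job; print(job.finish_job())"
```

```text
the job is handed in; nothing more can be done
None
```

The blue tote is stacked on the white one and the green tote on the blue one. Each has its red end over the plain end of the tote below. I handed the job in at about 25.5 s of arm time.

**Final checks:**
- **Height:** the wrist camera put the blue rim at 0.136 m and the green rim at 0.200 m, which is what fully seated on the ledges gives (72 + 64 + 64 mm). The scene and side cameras read the green rim at 0.199 and 0.198 m.
- **Level:** each rim is level within about 0.3°.
- **Squareness:** the green rim is about 1.5 mm and 0.5° off the blue one.
- **Forces:** contact force while setting down stayed below about 25 N.
- **Surroundings:** the last view shows the mug and case where they stood. I did not re-measure the other things, but no unexpected contact force showed.

**Disagreements:**
- The wrist camera read about 2 mm sideways from where the gripper held the totes, so I placed them using a compromise between the two.
- The scene and side cameras differed by a few mm in the position across the table.
- I measured the white tote's position only before stacking; the stack hid its rim afterwards. That it stayed put is judged from the pictures and the low forces.

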